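Rack the polishing jars in reverse order

ROBOT

A 7-joint arm with a two-finger parallel gripper is mounted at the origin on a cart in front of the work surface, level with it; the furniture and walls round the work are solid. World frame = base frame: x ahead of the robot, y to its left, z up, the work surface at z = 0. Lengths are in mm, angles in rad, forces in N, time in s.
With the tool pointing down it reaches from about 425 to 1025 mm from the base axis. Payload 3.6 kg.
Tool frame: the origin (TCP) lies at the very end of the fingers, on their centre line; the grasp point (between the pads) lies 19 mm behind it; z points along the fingers, y is the line along which they close (so a half turn about z gives the same grasp; the last joint's range is limited). The gripper opens to 85 mm and grips with 20 to 120 N. Pads are 22 mm wide; open, the fingers measure 114 mm over their backs; the gripper's body (76 mm by 85 mm) begins 54 mm behind the grasp point. The pads swing forward as they close: fully open they stand 13 mm farther back than shut.
Start: joints at [-1.373, 0.591, 0.048, 1.609, -0.033, 0.943, -0.034], TCP at [208.562, 694.357, 194.202] pointing down, gripper open.
Joint ranges: [-2.69, 2.69], [-0.47, 2.24], [-1.27, 1.36], [0.19, 2.51], [-1.53, 4.68], [0.08, 2.07], [-3.09, 3.09]. Speed limits (rad/s): [2.57, 2.57, 3.14, 3.14, 3.14, 3.14, 3.14].

INTERFACE

Orientations are given as [roll, pitch, yaw] about the fixed x, y, z axes, in that order (R = Rz(yaw) Ry(pitch) Rx(roll)).
In Python, from workcell import telemetry, optics, workorder, spotter gives the robot as it stands. The module is installed in compiled form; this text tells all that it offers.
- The arm moves only by the tool play_rows, never from a script. Its argument "series" is a list of rows, each a list of 5 numbers: the closure in counts, from 0 (fully open) to 255 (shut), then the shift along the tool's x, y, z in mm, then the turn about the tool's z in rad. A call has 1 to 10 rows; each row is the pose to reach, as a shift and turn from the pose commanded when the call began, along the tool's axes at that moment; what a row does not reach only later rows make up. A row lasts 1/8 s, in which the tool goes at most 62.5 mm and 10.7 degrees, less where a joint would pass 70% of its speed; a pose out of reach is approached as far as the arm can. A call with a gripper value outside its range is refused whole. The fingers move at their own pace and stop on an object; "squeeze" is the grip in N (left out, the last holds). Time passes only in rows, so rows that repeat a pose let the fingers close. It gives the time, the measured TCP pose, the force, the opening and the grip force at its end, in the units of the state.
- telemetry.get_state(): the state, without advancing time (a new reading comes with each control period).
- optics.camera(name): name is "side" or "top" or "wrist"; returns (picture, depth): 480x640x3 uint8, blue, green, red; 480x640 float32, mm along the optical axis (not along the pixel's ray), 0 where there is no reading.
- optics.calibration(name): a dict with "camera_matrix" (3x3 intrinsics, pixels), "cam_to_world" (4x4, takes a point from camera to world coordinates). Camera axes: x right, y up, looking along -z (the intrinsics and any distortion apply to the point x, -y, -z); pixel columns grow to the right and rows downward; lengths in mm; the calibration is good to about 2 mm. The wrist camera is an equidistant fisheye: a pixel r from the principal point sees the ray r / f radians off the axis. A picture is of the moment at which its call begins: read the wrist's pose just before it. calibration takes no time and is no camera call; for the wrist camera it gives the pose at the moment of the call.
- workorder.sign_off(): hands the job in; it is judged then, once.
Trained networks look in the newest picture that a camera, given by its name, has taken for a name from the list of things; names that differ only in an ending like _2 or _b are one class to them, and where a whole thing is asked for, a point or a joint stands for the part that bears it (a point fixed in the world has none). Each returns a list of dicts, best first, with "conf" (0 to 1); they miss things now and then, are a little off and sometimes report something else, mostly with a low value. They report only what shows in the picture. A call takes as long as a camera call. They do not tell look-alikes from the thing itself.
- spotter.outline_of(camera, label): "region" (480x640 bool, what is visible of it) and "extent" ([left, top, right, bottom] in pixels, round what is visible of it).
The state is a dict: "clock": time; "q": joint angles; "qvel": joint speeds; "tau": joint torques, N m; "tcp_pos": TCP position; "tcp_rot": TCP orientation; "force": force on the tool from outside, world axes, zero at the start; "torque": the same for the moment, N m; "width": finger opening in mm; "finger_force": force on a finger pad.
Only numpy, scipy, OpenCV 4.12 (cv2) and the standard library are available. Lean on these libraries where they do the work, as an engineer would, in place of code of your own. Each camera call takes 0.05 s, during which the arm holds its last target. There are 200 camera calls.

TASK

The four polishing jars stand in a row on the aluminium tray in the order they were used. Move them all to the wooden rack, one upright in the middle of each bay, in reverse left-to-right order as seen from the robot: the jar now leftmost on the tray goes into the rightmost bay, and so on to the jar now rightmost, which goes into the leftmost bay. Do not tip any jar over.

Things in the scene. Friction and masses are not known exactly. Their poses are not given: they have to be found in the camera images.
- orange_jar_mid (a point): an orange-red jar with a black cap: closed, round, upright, 46 mm in diameter at its widest, 62 mm high in all, about 90 g. This point is its centre, 31 mm above its underside; z points up its axis. Take it by its sides across the row (fingers in front of and behind it).
- blue_jar_mid (a point): a dark blue jar with a white cap: closed, round, upright, 40 mm in diameter at its widest, 54 mm high in all, about 90 g. This point is its centre, 27 mm above its underside; z points up its axis. Take it by its sides across the row (fingers in front of and behind it).
- cream_jar_mid (a point): a cream-white jar with a white cap: closed, round, upright, 52 mm in diameter at its widest, 48 mm high in all, about 90 g. This point is its centre, 24 mm above its underside; z points up its axis. Take it by its sides across the row (fingers in front of and behind it).
- green_jar_mid (a point): a green jar with a yellow cap and no label: closed, round, upright, 44 mm in diameter at its widest, 58 mm high in all, about 90 g. This point is its centre, 29 mm above its underside; z points up its axis. Take it by its sides across the row (fingers in front of and behind it).
- orange_coaster: the orange-red square coaster, 64 x 64 x 5 mm, fixed on the tray; the jar of the same colour stands on it, roughly centred, at the start, so it goes on showing where that jar stood. Origin: centre of its underside; axes as the tray's.
- blue_coaster: the dark blue square coaster, 64 x 64 x 5 mm, fixed on the tray; the jar of the same colour stands on it, roughly centred, at the start, so it goes on showing where that jar stood. Origin: centre of its underside; axes as the tray's.
- cream_coaster: the cream-white square coaster, 64 x 64 x 5 mm, fixed on the tray; the jar of the same colour stands on it, roughly centred, at the start, so it goes on showing where that jar stood. Origin: centre of its underside; axes as the tray's.
- green_coaster: the green square coaster, 64 x 64 x 5 mm, fixed on the tray; the jar of the same colour stands on it, roughly centred, at the start, so it goes on showing where that jar stood. Origin: centre of its underside; axes as the tray's.
- tray: the flat aluminium tray, fixed for the run, 96 mm deep (x), 318 mm long (y), 8 mm thick, no rim; the four coasters lie on it in one row, at y = -112.5, -37.5, +37.5 and +112.5 mm, x = 0. Origin: centre of its underside; x away from the robot, y along the row to the robot's left, z up (turned up to 0.2 rad).
- rack: dark wooden rack, fixed, beside the tray (left or right): base 92 mm deep (x), 332 long (y), 8 thick; five dividers 8 mm thick, up to 30 mm above the bench, at y = -160, -80, 0, 80, 160. Four bays 72 mm wide, open front and back, centred at y = -120, -40, 40, 120, x = 0, floor 8 mm up, a round cork spot in each. Origin: centre of underside; x away from robot, y to its left, z up (turned up to 0.2 rad).
Mind the look-alikes: they are no part of the job. Leave any pink look-alike of the part that bears orange_jar_mid alone. Leave any purple look-alike of the part that bears blue_jar_mid alone.

How it is judged (in metres and radians):
At the end, for the whole second after the job is handed in: Each jar stands upright (within 0.1 rad) and at rest on the floor of the rack bay whose place counted from the right equals the place counted from the left that its like-coloured coaster has on the tray, within 18 mm of the bay's middle along the rack and front to back, and within 5 mm in height (((y of orange_coaster in the frame of tray between 0.0925 and 0.1325 m and y of orange_jar_mid in the frame of rack between -0.138 and -0.102 m) or (y of orange_coaster in the frame of tray between 0.0175 and 0.0575 m and y of orange_jar_mid in the frame of rack between -0.058 and -0.022 m) or (y of orange_coaster in the frame of tray between -0.0575 and -0.0175 m and y of orange_jar_mid in the frame of rack between 0.022 and 0.058 m) or (y of orange_coaster in the frame of tray between -0.1325 and -0.0925 m and y of orange_jar_mid in the frame of rack between 0.102 and 0.138 m)) and x of orange_jar_mid in the frame of rack between -0.018 and 0.018 m and z of orange_jar_mid in the frame of rack between 0.034 and 0.044 m and angle between each of orange_jar_mid, blue_jar_mid, cream_jar_mid, green_jar_mid's own z axis and vertical below 0.1 rad and linear speed of each of orange_jar, blue_jar, cream_jar, green_jar below 0.02 m/s and ((y of blue_coaster in the frame of tray between 0.0925 and 0.1325 m and y of blue_jar_mid in the frame of rack between -0.138 and -0.102 m) or (y of blue_coaster in the frame of tray between 0.0175 and 0.0575 m and y of blue_jar_mid in the frame of rack between -0.058 and -0.022 m) or (y of blue_coaster in the frame of tray between -0.0575 and -0.0175 m and y of blue_jar_mid in the frame of rack between 0.022 and 0.058 m) or (y of blue_coaster in the frame of tray between -0.1325 and -0.0925 m and y of blue_jar_mid in the frame of rack between 0.102 and 0.138 m)) and x of blue_jar_mid in the frame of rack between -0.018 and 0.018 m and z of blue_jar_mid in the frame of rack between 0.03 and 0.04 m and ((y of cream_coaster in the frame of tray between 0.0925 and 0.1325 m and y of cream_jar_mid in the frame of rack between -0.138 and -0.102 m) or (y of cream_coaster in the frame of tray between 0.0175 and 0.0575 m and y of cream_jar_mid in the frame of rack between -0.058 and -0.022 m) or (y of cream_coaster in the frame of tray between -0.0575 and -0.0175 m and y of cream_jar_mid in the frame of rack between 0.022 and 0.058 m) or (y of cream_coaster in the frame of tray between -0.1325 and -0.0925 m and y of cream_jar_mid in the frame of rack between 0.102 and 0.138 m)) and x of cream_jar_mid in the frame of rack between -0.018 and 0.018 m and z of cream_jar_mid in the frame of rack between 0.027 and 0.037 m and ((y of green_coaster in the frame of tray between 0.0925 and 0.1325 m and y of green_jar_mid in the frame of rack between -0.138 and -0.102 m) or (y of green_coaster in the frame of tray between 0.0175 and 0.0575 m and y of green_jar_mid in the frame of rack between -0.058 and -0.022 m) or (y of green_coaster in the frame of tray between -0.0575 and -0.0175 m and y of green_jar_mid in the frame of rack between 0.022 and 0.058 m) or (y of green_coaster in the frame of tray between -0.1325 and -0.0925 m and y of green_jar_mid in the frame of rack between 0.102 and 0.138 m)) and x of green_jar_mid in the frame of rack between -0.018 and 0.018 m and z of green_jar_mid in the frame of rack between 0.032 and 0.042 m); the robot touches nothing.
It fails at once if the orange jar is tipped over (leans more than 0.6 rad) (angle between orange_jar_mid's own z axis and vertical above 0.6 rad).
It fails at once if the blue jar is tipped over (leans more than 0.6 rad) (angle between blue_jar_mid's own z axis and vertical above 0.6 rad).
It fails at once if the cream jar is tipped over (leans more than 0.6 rad) (angle between cream_jar_mid's own z axis and vertical above 0.6 rad).
It fails at once if the green jar is tipped over (leans more than 0.6 rad) (angle between green_jar_mid's own z axis and vertical above 0.6 rad).
It also fails if it takes over 112 s, if anything falls off the work surface, if the arm or the gripper's body presses on something with over 40 N, if the wrist force passes 120 N, or if a joint passes its speed limit or range.

## Working session

There is one attempt and no reset: what is moved stays moved. The work goes in short steps, Python scripts to look and compute and a tool call to move; the robot and the scene stay as the last step left them, time stands still between calls to the robot, and variables do not carry over. Pictures are saved under pics/ and viewed, at most 14 in all, crops included, and the job is handed in when it is done.

Besides the shell and the picture viewer there is one more tool, called in YAML: its name, and indented under it one key for each argument. play_rows: Moves the arm, as the interface text tells. Its arguments: {"type":"object","properties":{"series":{"type":"array","items":{"type":"array","items":{"type":"number"}}},"squeeze":{"type":"number"}},"required":["series"]}

```bash
mkdir -p pics
cat > h.py <<'E'
import numpy as np, cv2
from workcell import telemetry, optics, workorder, spotter
def world(cam,depth,us,vs,cal=None):
    c=cal or optics.calibration(cam); K=np.array(c["camera_matrix"]); T=np.array(c["cam_to_world"])
    us=np.asarray(us);vs=np.asarray(vs); d=depth[vs,us]
    x=(us-K[0,2])/K[0,0]*d; y=(vs-K[1,2])/K[1,1]*d
    P=np.stack([x,-y,-d,np.ones_like(d)])
    return (T@P)[:3].T
E
python3 - <<'E'
from h import *
for n in ("top","side"):
    p,d=optics.camera(n); cv2.imwrite(f"pics/{n}0.png",p); np.save(f"{n}0.npy",d)
    for l in ["orange_jar_mid","blue_jar_mid","cream_jar_mid","green_jar_mid","orange_coaster","blue_coaster","cream_coaster","green_coaster","tray","rack"]:
        for r in spotter.outline_of(n,l)[:3]:
            vs,us=np.nonzero(r["region"]&(d>0))
            if len(us)==0: continue
            P=world(n,d,us,vs); zt=np.percentile(P[:,2],90); top=P[P[:,2]>zt-6]
            print(n,l,round(r["conf"],2),np.round(r["extent"]),len(us),"med",np.round(np.median(P,0)),"ztop",round(zt),"topmid",np.round((top.max(0)+top.min(0))/2))
s=telemetry.get_state(); print(s["clock"],s["tcp_pos"],s["tcp_rot"],s["width"])
E
```

```text
top orange_jar_mid 0.89 [442. 298. 472. 321.] 452 med [ 326. -262.   60.] ztop 63 topmid [ 327. -268.   62.]
top orange_jar_mid 0.78 [356. 235. 378. 260.] 410 med [453. -81.  73.] ztop 77 topmid [456. -83.  76.]
top orange_jar_mid 0.73 [314. 292. 334. 310.] 330 med [340.   9.  61.] ztop 64 topmid [340.  10.  63.]
top blue_jar_mid 0.89 [394. 180. 419. 208.] 367 med [ 577. -168.   50.] ztop 55 topmid [ 582. -170.   55.]
top blue_jar_mid 0.7 [430. 233. 449. 255.] 326 med [ 464. -233.   65.] ztop 68 topmid [ 468. -237.   68.]
top cream_jar_mid 0.57 [390. 235. 418. 254.] 500 med [ 464. -157.   59.] ztop 63 topmid [ 467. -159.   62.]
top green_jar_mid 0.78 [460. 230. 490. 252.] 462 med [ 474. -304.   68.] ztop 73 topmid [ 477. -309.   73.]
top green_jar_mid 0.49 [422. 230. 454. 260.] 512 med [ 469. -220.   13.] ztop 16 topmid [ 472. -234.   19.]
top orange_coaster 0.63 [354. 236. 387. 265.] 431 med [451. -87.  13.] ztop 16 topmid [458. -85.  43.]
top orange_coaster 0.16 [151. 198. 304. 258.] 5922 med [505. 224.   9.] ztop 27 topmid [504. 224.  29.]
top orange_coaster 0.15 [388. 235. 414. 2
[... 1482 characters left out ...]
367. 331.] 182 med [ 450. -254.   11.] ztop 13 topmid [ 458. -239.   12.]
side blue_coaster 0.55 [340. 315. 364. 333.] 174 med [ 449. -256.   11.] ztop 12 topmid [ 456. -242.   11.]
side blue_coaster 0.39 [304. 211. 343. 265.] 1655 med [501. 210.  12.] ztop 27 topmid [505. 153.  47.]
side cream_coaster 0.6 [330. 296. 352. 314.] 137 med [ 443. -179.   11.] ztop 13 topmid [ 448. -167.   10.]
side tray 0.55 [312. 282. 409. 363.] 1238 med [ 439. -297.    7.] ztop 8 topmid [ 469. -206.    7.]
side rack 0.92 [304. 213. 342. 264.] 1618 med [500. 209.  12.] ztop 27 topmid [505. 153.  47.]
1.1 [208.55429575 694.32515388 194.19699556] [-3.14152632e+00  2.63690365e-05  2.84979188e+00] 85.66177780601039
```

Run:
```python
from h import *
p=cv2.imread("pics/top0.png"); c=p[170:340,130:510]; cv2.imwrite("pics/c0.png",cv2.resize(c,None,fx=2.1,fy=2.1,interpolation=cv2.INTER_CUBIC))
d=np.load("top0.npy")
for l,zl,zh in (("tray",6,11),("rack",5,12),("rack",27,33)):
    # region pixels at a height
    vs,us=np.mgrid[180:290,130:510].reshape(2,-1); ok=d[vs,us]>0; us,vs=us[ok],vs[ok]
    P=world("top",d,us,vs); m=(P[:,2]>zl-2)&(P[:,2]<zh+3)&((P[:,1]<0) if l=="tray" else (P[:,1]>30)&(P[:,1]<420))
    Q=P[m][:,:2].astype(np.float32); (c,s,a)=cv2.minAreaRect(Q); print(l,c,s,a, np.round(P[m][:,2].mean(),1))
```

```text
tray (493.81231689453125, -197.75257873535156) (244.36566162109375, 396.571044921875) 0.47960418462753296 8.9
rack (489.7217102050781, 225.3460235595703) (247.58753967285156, 390.6258239746094) 0.5953125953674316 7.6
rack (442.80706787109375, 243.5862274169922) (344.1334533691406, 211.85626220703125) 81.24446868896484 29.6
```

View pics/c0.png

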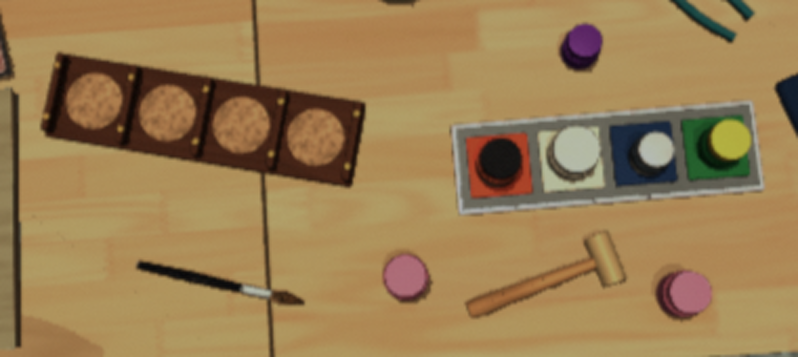

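View pics/side0.png

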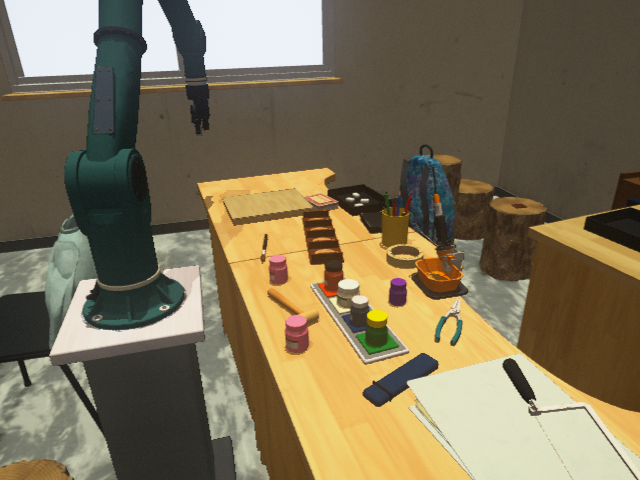

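The top crop shows the tray on the right (455–762, 100–213) with orange, cream, blue and green jars from left to right. The rack is on the left (45–365, 55–185).

Look-alikes: pink jars stand off the tray at crop (406,276) and (686,293), and a purple jar at (582,47). The orange jar at (500,160) and the blue jar at (652,150) are the real ones, because each stands on a coaster of its own colour and has a black or white cap. This crop confirms it.

So the bays from left to right are green, blue, cream, orange.

Run:
```python
from h import *
p,d=optics.camera("top")
for l,L,W,offs in (("tray",318,96,[112.5,37.5,-37.5,-112.5]),("rack",332,92,[120,40,-40,-120])):
    r=spotter.outline_of("top",l)[0]; vs,us=np.nonzero(r["region"]&(d>0)); P=world("top",d,us,vs)
    for zmax in ((12,) if l=="tray" else (12,40)):
        Q=P[(P[:,2]<zmax)]; (c,s,a)=cv2.minAreaRect(Q[:,:2].astype(np.float32)); b=cv2.boxPoints((c,s,a))
        e=max((b[1]-b[0],b[2]-b[1]),key=np.linalg.norm); e=e*np.sign(e[1]); yaw=np.arctan2(-e[0],e[1])
        print(l,np.round(c),np.round(s),"yaw",round(yaw,3),"z",np.round(np.percentile(Q[:,2],[5,50,95]),1))
        for o in offs: print("  ",o,np.round(np.array(c)+o*np.array([-np.sin(yaw),np.cos(yaw)]),1))
for n in ("orange","cream","blue","green"):
    for r in spotter.outline_of("top",n+"_jar_mid"):
        vs,us=np.nonzero(r["region"]&(d>0)); P=world("top",d,us,vs); zt=np.percentile(P[:,2],90); t=P[P[:,2]>zt-5]
        if 440<t[:,0].mean()<500 and zt>50: print(n,round(r["conf"],2),"cap mean",np.round(t.mean(0),1),"size",np.round(np.ptp(t,0)))
```

```text
tray [ 468. -197.] [ 97. 317.] yaw 0.1 z [ 3.7  7.6 11.1]
   112.5 [457.2 -84.7]
   37.5 [ 464.6 -159.4]
   -37.5 [ 472.1 -234. ]
   -112.5 [ 479.5 -308.6]
rack [509. 230.] [342. 101.] yaw -0.156 z [ 3.7  8.  11.2]
   120 [527.5 348.8]
   40 [515.  269.8]
   -40 [502.6 190.8]
   -120 [490.1 111.8]
rack [509. 230.] [342. 101.] yaw -0.156 z [ 4.1  8.8 30.1]
   120 [527.5 348.8]
   40 [515.  269.8]
   -40 [502.6 190.8]
   -120 [490.1 111.8]
orange 0.74 cap mean [455.5 -82.3  75. ] size [38. 37.  9.]
cream 0.56 cap mean [ 468.1 -158.9   60.4] size [47. 46.  9.]
blue 0.55 cap mean [ 467.5 -236.3   66.7] size [34. 34.  8.]
```

Run:
```python
from h import *
p=cv2.imread("pics/top0.png"); d=np.load("top0.npy"); c=optics.calibration("top")
g=p[:,:,1].astype(int); m=np.zeros(g.shape,np.uint8); 
for (cx,cy) in ((95,100),(168,112),(241,124),(315,137)):
    u,v=130+cx/2.1,170+cy/2.1
    m[:]=0; cv2.circle(m,(round(u),round(v)),17,1,-1)
    sub=((g>95)&(m>0)).astype(np.uint8)
    n,lab,st,cen=cv2.connectedComponentsWithStats(sub,connectivity=4); k=lab[round(v),round(u)]
    vs,us=np.nonzero(lab==k); P=world("top",d,us,vs); print(st[k],np.round(cen[k],1),np.round(P.mean(0),1),np.round((P.max(0)+P.min(0))/2),np.round(np.ptp(P,0)))
```

```text
[162 206  26  24 484] [174.6 217.5] [523.7 342.5  13.7] [414. 185. 609.] [ 275.  379. 1217.]
[197 211  26  25 497] [209.5 223.3] [511.3 263.6  13.4] [409. 144. 610.] [ 264.  299. 1216.]
[232 217  26  25 500] [244.6 228.9] [498.8 184.7  15.6] [402. 105. 610.] [ 251.  220. 1215.]
[267 223  27  25 507] [280.  234.9] [486.9 106.5  13.1] [396.  65. 609.] [ 238.  141. 1216.]
```

```bash
cat > go.py <<'E'
import sys
from h import *
def go(x,y,z,yaw):
    s=telemetry.get_state(); p=s["tcp_pos"]; w=s["tcp_rot"][2]
    d=np.array([x,y,z])-p; X=np.array([np.cos(w),np.sin(w)]); Y=np.array([np.sin(w),-np.cos(w)])
    t=-((yaw-w+np.pi)%(2*np.pi)-np.pi)
    print("shift",round(X@d[:2],1),round(Y@d[:2],1),round(-d[2],1),"turn",round(t,3),"t",s["clock"],"w",round(s["width"],1),"q7",round(s["q"][6],2))
if __name__=="__main__": go(*map(float,sys.argv[1:5]))
E
python3 go.py 520 150 200 1.671
```

```text
shift -454.9 -431.8 -5.8 turn 1.179 t 1.45 w 85.3 q7 -0.03
```

play_rows:
  series:
    - [0,-45,-43,0,0.12]
    - [0,-90,-86,0,0.24]
    - [0,-135,-130,0,0.36]
    - [0,-180,-172,0,0.48]
    - [0,-225,-215,0,0.6]
    - [0,-270,-258,0,0.72]
    - [0,-315,-301,0,0.84]
    - [0,-360,-344,0,0.96]
    - [0,-410,-390,0,1.08]
    - [0,-455,-432,0,1.18]
  squeeze: 30

```text
clock: 2.7
tcp_pos: [518.9, 152.2, 194.7]
tcp_rot: [3.14, -0.001, 1.667]
force: [0.2, -0.2, -1.1]
width: 85.6
finger_force: 0.0
```

```bash
python3 go.py 456 -83 140 1.671
```

```text
shift -228.1 -85.2 54.7 turn -0.004 t 2.7 w 85.6 q7 -0.03
```

play_rows:
  series:
    - [0,-50,-20,10,0]
    - [0,-105,-40,25,0]
    - [0,-160,-60,40,0]
    - [0,-205,-77,50,0]
    - [0,-226,-86,55,0]
    - [0,-226,-86,55,0]
    - [0,-226,-86,55,0]

```text
clock: 3.58
tcp_pos: [455.4, -78.8, 139.5]
tcp_rot: [3.141, -0.0, 1.671]
force: [-0.3, 0.1, 1.1]
width: 85.2
finger_force: 0.0
```

```bash
python3 - <<'E'
from h import *
p,d=optics.camera("wrist"); cv2.imwrite("pics/w1.png",p)
E
python3 go.py 456 -83 25 1.671
```

```text
shift -4.7 -0.0 114.5 turn 0.001 t 3.625 w 85.4 q7 0.47
```

View pics/w1.png

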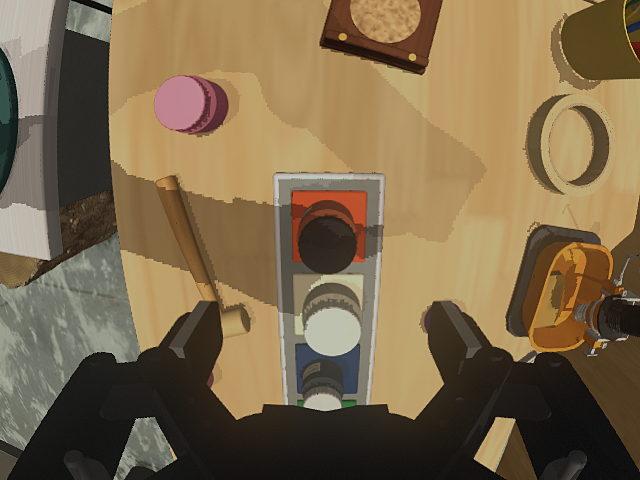

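The wrist view looks along the row, with the orange jar at (328,240) and cream at (332,325). The fingers at (205,330) and (445,330) straddle the row symmetrically. Descending.

play_rows:
  series:
    - [0,-4,0,25,0]
    - [0,-4,0,50,0]
    - [0,-4,0,75,0]
    - [0,-4,0,100,0]
    - [0,-4,0,114,0]
    - [0,-4,0,114,0]
    - [255,-4,0,114,0]
    - [255,-4,0,114,0]
    - [255,-4,0,114,0]
    - [255,-4,0,114,0]

```text
clock: 4.88
tcp_pos: [455.7, -83.8, 26.1]
tcp_rot: [3.14, 0.0, 1.67]
force: [-0.6, 0.3, 5.3]
width: 40.6
finger_force: 29.5
```

play_rows:
  series:
    - [255,0,0,0,0]
    - [255,0,0,0,0]
    - [255,0,0,0,0]

```text
clock: 5.25
tcp_pos: [455.7, -83.8, 26.1]
tcp_rot: [3.14, 0.0, 1.67]
force: [-0.4, 0.3, 5.5]
width: 40.2
finger_force: 29.5
```

play_rows:
  series:
    - [255,0,0,-5,0]
    - [255,0,0,-20,0]
    - [255,0,0,-45,0]
    - [255,0,0,-75,0]
    - [255,0,0,-100,0]
    - [255,0,0,-110,0]
    - [255,0,0,-110,0]

```text
clock: 6.12
tcp_pos: [455.2, -83.6, 135.9]
tcp_rot: [3.14, -0.0, 1.67]
force: [-0.1, 0.4, -0.6]
width: 40.6
finger_force: 30.5
```

```bash
python3 - <<'E'
from h import *
p,d=optics.camera("wrist"); cv2.imwrite("pics/w2.png",p)
E
python3 go.py 487.5 107.5 130 1.415
```

```text
shift 186.8 51.6 5.2 turn 0.255 t 6.175 w 40.3 q7 0.5
```

View pics/w2.png

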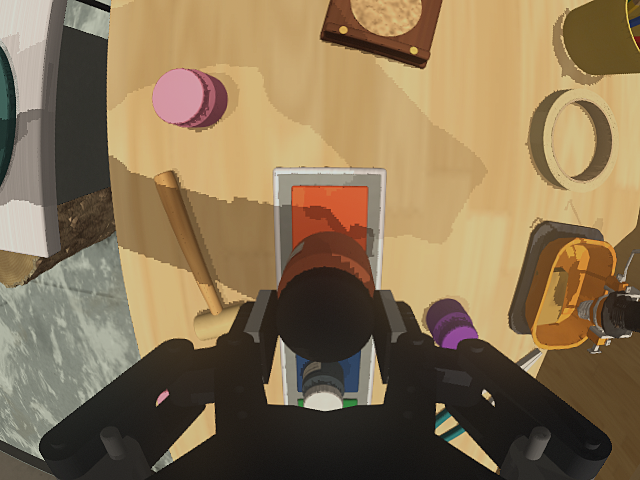

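The orange jar is held centrally between the pads at (325,310), clear of its coaster. Carrying it to the rightmost bay.

play_rows:
  series:
    - [255,20,6,0,0.03]
    - [255,55,15,0,0.08]
    - [255,95,26,0,0.13]
    - [255,135,37,0,0.18]
    - [255,165,46,0,0.22]
    - [255,187,51.5,0,0.255]
    - [255,187,51.5,0,0.255]
    - [255,187,51.5,0,0.255]

```text
clock: 7.18
tcp_pos: [486.9, 106.1, 134.5]
tcp_rot: [-3.14, 0.002, 1.414]
force: [-0.8, -1.1, -0.7]
width: 40.5
finger_force: 30.4
```

```bash
python3 go.py 487.5 107.5 22 1.415
```

```text
shift 1.5 0.4 112.5 turn -0.001 t 7.175 w 40.5 q7 -0.08
```

play_rows:
  series:
    - [255,1,0,25,0]
    - [255,1,0,55,0]
    - [255,1,0,85,0]
    - [255,1,0,102,0]
    - [255,1,0,109,0]
    - [255,1,0,112,0]
    - [255,1,0,113,0]
    - [255,1,0,113,0]

```text
clock: 8.18
tcp_pos: [488.3, 108.5, 22.7]
tcp_rot: [3.141, -0.0, 1.415]
force: [0.2, 0.3, -1.0]
width: 40.3
finger_force: 30.4
```

play_rows:
  series:
    - [255,0,0,1,0]
    - [255,0,0,1.5,0]
    - [255,0,0,1.5,0]

```text
clock: 8.55
tcp_pos: [488.2, 108.6, 21.1]
tcp_rot: [3.141, -0.001, 1.415]
force: [-0.7, 0.5, 3.7]
width: 40.5
finger_force: 30.9
```

play_rows:
  series:
    - [200,0,0,0,0]
    - [100,0,0,0,0]
    - [0,0,0,0,0]
    - [0,0,0,0,0]
    - [0,0,0,0,0]
    - [0,0,0,0,0]
    - [0,0,0,-30,0]
    - [0,0,0,-70,0]
    - [0,0,0,-110,0]
    - [0,0,0,-110,0]

```text
clock: 9.8
tcp_pos: [490.1, 108.9, 133.2]
tcp_rot: [3.136, -0.003, 1.415]
force: [0.4, 0.3, 0.7]
width: 85.4
finger_force: 0.0
```

```bash
python3 - <<'E'
from h import *
p,d=optics.camera("top"); cv2.imwrite("pics/top1.png",p); w,_=optics.camera("wrist"); cv2.imwrite("pics/w3.png",w)
E
python3 go.py 467.5 -159 115 1.671
```

```text
shift -267.6 21.6 15.8 turn -0.256 t 9.9 w 85.5 q7 -0.06
```

View pics/w3.png

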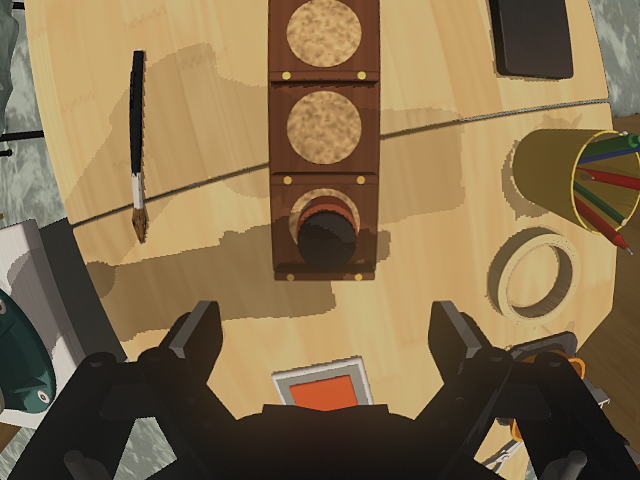

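Orange stands upright on the cork of the right bay, base around (325,215) and cap at (327,240). The opened fingers are clear. Next is cream.

play_rows:
  series:
    - [0,-35,3,0,-0.03]
    - [0,-85,7,0,-0.08]
    - [0,-140,11,5,-0.13]
    - [0,-195,16,10,-0.18]
    - [0,-240,20,15,-0.23]
    - [0,-267,21.5,15,-0.256]
    - [0,-267,21.5,15,-0.256]
    - [0,-267,21.5,15,-0.256]

```text
clock: 10.9
tcp_pos: [467.0, -157.3, 114.8]
tcp_rot: [-3.14, -0.002, 1.671]
force: [0.7, -0.3, 0.5]
width: 85.3
finger_force: 0.0
```

```bash
python3 go.py 467 -159 21 1.671
```

```text
shift -1.7 -0.1 93.8 turn 0.0 t 10.9 w 85.3 q7 0.67
```

play_rows:
  series:
    - [0,-1.5,0,25,0]
    - [0,-1.5,0,50,0]
    - [0,-1.5,0,75,0]
    - [0,-1.5,0,94,0]
    - [0,-1.5,0,94,0]
    - [255,-1.5,0,94,0]
    - [255,-1.5,0,94,0]
    - [255,-1.5,0,94,0]
    - [255,-1.5,0,94,0]
    - [255,-1.5,0,94,0]

```text
clock: 12.15
tcp_pos: [470.5, -161.0, 23.6]
tcp_rot: [3.136, 0.002, 1.67]
force: [0.0, 0.3, -0.2]
width: 0.2
finger_force: 0.1
```

play_rows:
  series:
    - [255,0,0,0,0]
    - [255,0,0,0,0]
    - [255,0,0,-5,0]
    - [255,0,0,-20,0]
    - [255,0,0,-45,0]
    - [255,0,0,-75,0]
    - [255,0,0,-105,0]
    - [255,0,0,-115,0]
    - [255,0,0,-115,0]

```text
clock: 13.28
tcp_pos: [467.9, -160.1, 137.2]
tcp_rot: [3.141, 0.0, 1.671]
force: [0.3, -0.0, -0.2]
width: -0.0
finger_force: 0.0
```

```bash
python3 go.py 500 186.5 135 1.415
```

```text
shift 341.6 66.7 2.2 turn 0.256 t 13.275 w -0.0 q7 0.66
```

The fingers shut on nothing, so I'll look.

Run:
```python
from h import *
p,d=optics.camera("wrist"); cv2.imwrite("pics/w4.png",p)
p,d=optics.camera("side"); cv2.imwrite("pics/s4.png",cv2.resize(p[230:380,250:450],None,fx=4,fy=4,interpolation=cv2.INTER_CUBIC)); np.save("s4.npy",d)
for n in ("orange","cream","blue","green"):
    for r in spotter.outline_of("side",n+"_jar_mid"):
        vs,us=np.nonzero(r["region"]&(d>0)); P=world("side",d,us,vs); zt=np.percentile(P[:,2],90); print(n,round(r["conf"],2),np.round(r["extent"]),np.round(np.median(P,0)),round(zt))
```

```text
orange 0.84 [287. 313. 309. 353.] [ 326. -288.   40.] 60
orange 0.81 [268. 257. 290. 282.] [337. -11.  37.] 60
orange 0.66 [316. 227. 332. 253.] [484.  89.  48.] 68
cream 0.59 [336. 279. 358. 308.] [ 460. -178.   49.] 59
blue 0.96 [389. 279. 404. 305.] [ 576. -188.   32.] 52
blue 0.78 [350. 296. 372. 330.] [ 463. -254.   47.] 65
blue 0.6 [320. 277. 334. 300.] [445. -89.  11.] 13
green 0.74 [366. 312. 388. 344.] [ 473. -328.   48.] 70
```

View pics/w4.png

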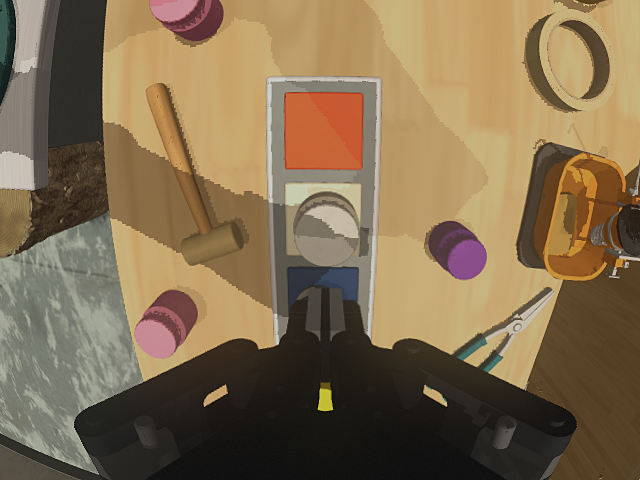

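View pics/s4.png

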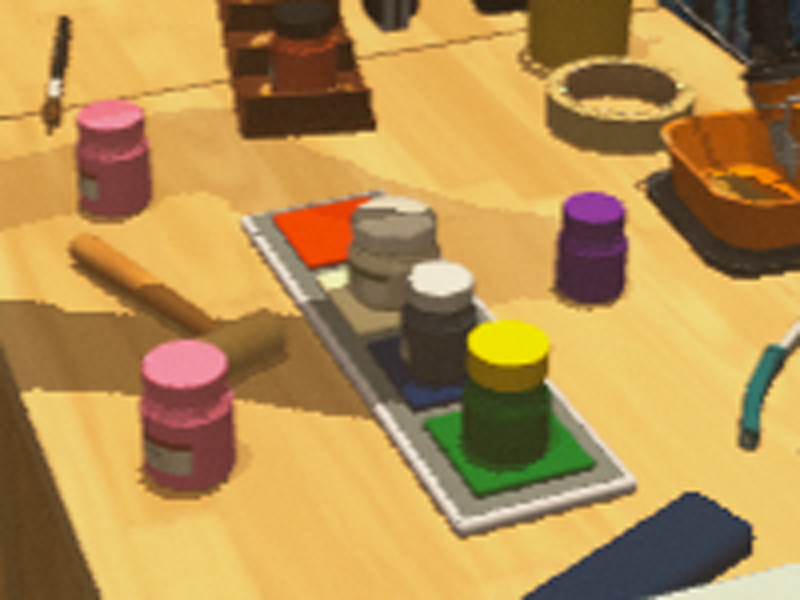

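```bash
cat > cap.py <<'E'
from h import *
def caps(cam="side"):
    p,d=optics.camera(cam)
    for n in ("orange","cream","blue","green"):
        for r in spotter.outline_of(cam,n+"_jar_mid"):
            vs,us=np.nonzero(r["region"]&(d>0)); P=world(cam,d,us,vs); zt=np.percentile(P[:,2],90); t=P[P[:,2]>zt-4]
            if 435<np.median(t[:,0])<545 and zt>40: print(cam,n,round(r["conf"],2),"cap mid",np.round((t.min(0)+t.max(0))/2,1),"mean",np.round(t.mean(0),1),"size",np.round(np.ptp(t,0)))
if __name__=="__main__":
    import sys
    for c in sys.argv[1:]: caps(c)
E
python3 cap.py side top
python3 - <<'E'
from h import *
for c in ("top0","top1"):
    pass
w=cv2.imread("pics/w4.png"); cv2.imwrite("pics/w4c.png",cv2.resize(w[70:320,230:420],None,fx=2.4,fy=2.4,interpolation=cv2.INTER_CUBIC))
E
```

```text
side orange 0.67 cap mid [490.2 103.3  67.3] mean [488.7 100.9  67.4] size [41. 48.  7.]
side cream 0.82 cap mid [ 468.6 -186.1   61.1] mean [ 467.5 -167.6   58.8] size [46. 91. 10.]
side blue 0.91 cap mid [ 468.1 -267.5   64.8] mean [ 467.4 -244.9   64.6] size [35. 83.  7.]
side green 0.96 cap mid [ 477.6 -314.4   68.8] mean [ 477.5 -316.5   69.2] size [39. 41.  6.]
top orange 0.77 cap mid [487.6 109.8  71.3] mean [487.8 108.7  70.2] size [39. 38.  7.]
top green 0.68 cap mid [ 438.5 -237.5  348.1] mean [ 477.  -307.7   73.6] size [114. 183. 559.]
```

View pics/w4c.png

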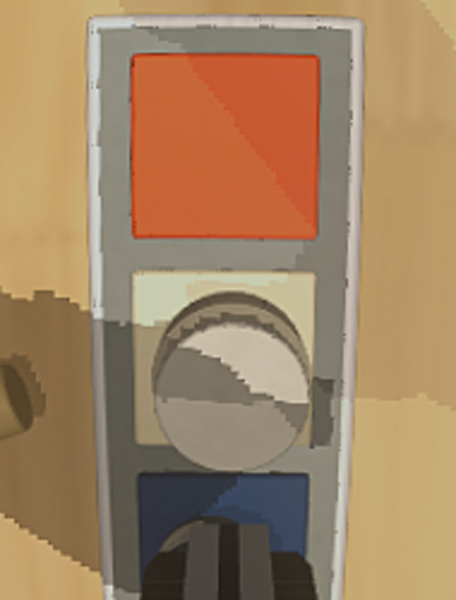

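The cream jar still stands centred on its coaster (crop 228,385), so it hasn't moved. Retrying step by step: open, go lower, close gradually.

play_rows:
  series:
    - [0,0,0,0,0]
    - [0,0,0,0,0]
    - [0,0,0,0,0]
    - [0,0,0,0,0]
    - [0,0,0,0,0]

```text
clock: 14.7
tcp_pos: [467.8, -160.2, 136.7]
tcp_rot: [-3.142, 0.0, 1.671]
force: [0.6, 0.3, 0.4]
width: 85.5
finger_force: 0.0
```

```bash
python3 cap.py top; python3 go.py 467.5 -159 18 1.671
```

```text
top orange 0.62 cap mid [488.2 108.8  71.4] mean [488.4 108.5  70.2] size [41. 40.  8.]
top green 0.68 cap mid [ 435.8 -235.9  352.4] mean [ 477.2 -307.5   76.4] size [120. 186. 567.]
shift 1.2 -0.2 118.7 turn -0.0 t 14.95 w 85.4 q7 0.66
```

play_rows:
  series:
    - [0,1,0,30,0]
    - [0,1,0,60,0]
    - [0,1,0,85,0]
    - [0,1,0,105,0]
    - [0,1,0,118,0]
    - [0,1,0,118,0]
    - [0,1,0,118,0]

```text
clock: 15.82
tcp_pos: [468.1, -159.4, 19.2]
tcp_rot: [3.141, 0.0, 1.671]
force: [-0.2, -0.1, 0.8]
width: 85.5
finger_force: 0.0
```

play_rows:
  series:
    - [60,0,0,0,0]
    - [80,0,0,0,0]
    - [100,0,0,0,0]
    - [100,0,0,0,0]

```text
clock: 16.32
tcp_pos: [467.8, -159.2, 18.8]
tcp_rot: [3.141, 0.0, 1.671]
force: [-0.2, 0.2, -0.1]
width: 52.1
finger_force: 0.0
```

play_rows:
  series:
    - [105,0,0,0,0]
    - [115,0,0,0,0]
    - [115,0,0,0,0]

```text
clock: 16.7
tcp_pos: [468.1, -159.3, 18.9]
tcp_rot: [3.141, 0.0, 1.671]
force: [0.5, 0.7, 2.5]
width: 47.0
finger_force: 7.3
```

play_rows:
  series:
    - [120,0,0,0,0]
    - [125,0,0,0,0]
    - [125,0,0,0,0]

```text
clock: 17.08
tcp_pos: [468.2, -159.3, 19.1]
tcp_rot: [3.141, 0.0, 1.671]
force: [1.0, 1.1, 5.2]
width: 44.9
finger_force: 29.8
```

play_rows:
  series:
    - [135,0,0,0,0]
    - [135,0,0,0,0]
    - [135,0,0,0,0]

```text
clock: 17.45
tcp_pos: [468.3, -159.3, 19.1]
tcp_rot: [3.14, 0.0, 1.671]
force: [-0.0, -0.1, 5.4]
width: 45.3
finger_force: 29.8
```

Stable at 45 mm. Lifting gently.

play_rows:
  series:
    - [145,0,0,-3,0]
    - [145,0,0,-6,0]
    - [145,0,0,-10,0]
    - [145,0,0,-15,0]
    - [145,0,0,-20,0]
    - [145,0,0,-20,0]

```text
clock: 18.2
tcp_pos: [468.0, -159.3, 39.2]
tcp_rot: [3.141, 0.0, 1.671]
force: [-0.6, -0.3, -1.0]
width: 44.9
finger_force: 30.7
```

Run:
```python
from h import *
p,d=optics.camera("side"); cv2.imwrite("pics/s5.png",cv2.resize(p[210:350,270:450],None,fx=4,fy=4,interpolation=cv2.INTER_CUBIC))
```

```text
(no output)
```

View pics/s5.png

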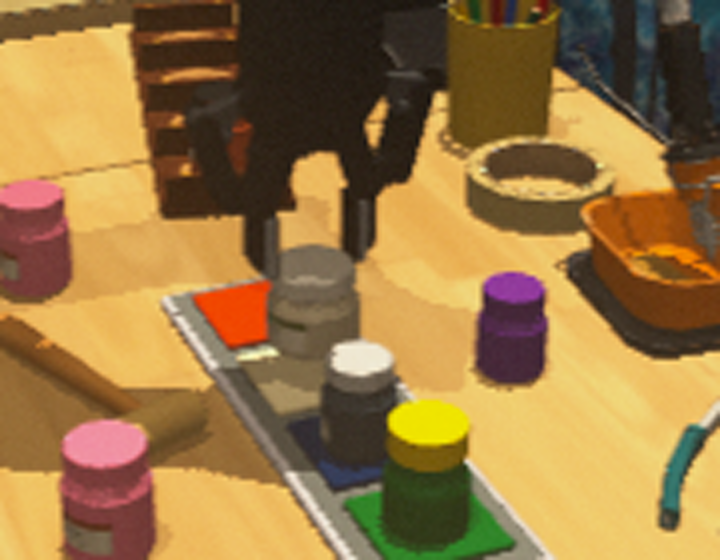

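The cream jar at (312,295) is lifted and upright, held by its cap. Carrying it on.

play_rows:
  series:
    - [150,0,0,-15,0]
    - [150,0,0,-40,0]
    - [150,0,0,-65,0]
    - [150,0,0,-85,0]
    - [150,0,0,-95,0]
    - [150,0,0,-95,0]

```text
clock: 19.0
tcp_pos: [468.1, -159.2, 134.5]
tcp_rot: [3.14, 0.0, 1.671]
force: [-0.2, -0.8, -1.6]
width: 44.8
finger_force: 30.9
```

```bash
python3 go.py 500 186.5 135 1.415
```

```text
shift 340.8 66.3 -0.5 turn 0.256 t 19.0 w 44.8 q7 0.67
```

play_rows:
  series:
    - [150,20,4,0,0.02]
    - [150,60,12,0,0.05]
    - [150,105,20,0,0.08]
    - [150,150,29,0,0.11]
    - [150,195,38,0,0.14]
    - [150,240,47,0,0.18]
    - [150,285,55,0,0.21]
    - [150,320,62,0,0.24]
    - [150,341,66,0,0.256]
    - [150,341,66,0,0.256]

```text
clock: 20.25
tcp_pos: [498.7, 188.6, 132.7]
tcp_rot: [-3.14, 0.001, 1.419]
force: [-0.9, -0.7, -1.0]
width: 44.9
finger_force: 30.9
```

play_rows:
  series:
    - [150,0,0,0,0]
    - [150,0,0,20,0]
    - [150,0,0,45,0]
    - [150,0,0,70,0]
    - [150,0,0,95,0]
    - [150,0,0,108,0]
    - [150,0,0,114,0]
    - [150,0,0,117,0]
    - [150,0,0,119,0]
    - [150,0,0,119,0]

```text
clock: 21.5
tcp_pos: [499.5, 186.9, 15.1]
tcp_rot: [3.141, -0.0, 1.415]
force: [-0.5, -0.3, -0.9]
width: 45.2
finger_force: 30.9
```

play_rows:
  series:
    - [150,0,0,1,0]
    - [150,0,0,1.5,0]
    - [150,0,0,1.5,0]

```text
clock: 21.88
tcp_pos: [499.9, 187.0, 14.1]
tcp_rot: [3.141, -0.001, 1.415]
force: [-0.1, -0.4, 5.4]
width: 45.2
finger_force: 32.4
```

play_rows:
  series:
    - [90,0,0,0,0]
    - [40,0,0,0,0]
    - [0,0,0,0,0]
    - [0,0,0,0,0]
    - [0,0,0,0,0]
    - [0,0,0,-25,0]
    - [0,0,0,-60,0]
    - [0,0,0,-95,0]
    - [0,0,0,-120,0]
    - [0,0,0,-120,0]

```text
clock: 23.12
tcp_pos: [500.7, 187.2, 134.9]
tcp_rot: [3.138, -0.002, 1.415]
force: [-1.2, 1.1, 1.1]
width: 85.6
finger_force: 0.0
```

```bash
python3 cap.py top side; python3 go.py 468 -236.3 130 1.671
```

```text
top orange 0.93 cap mid [488.4 108.7  71.4] mean [487.9 108.5  70.3] size [41. 40.  7.]
top cream 0.59 cap mid [497.7 185.4  58.1] mean [498.  186.2  56.6] size [44. 46.  8.]
top blue 0.65 cap mid [ 466.9 -236.5   67.9] mean [ 467.3 -236.5   67.2] size [32. 34.  6.]
top green 0.56 cap mid [ 477.3 -308.2   72.6] mean [ 477.2 -308.2   71.1] size [37. 37.  8.]
side orange 0.9 cap mid [487.8 102.6  66.7] mean [488.3  99.   67.4] size [38. 41.  6.]
side blue 0.96 cap mid [ 466.4 -241.6   64.1] mean [ 466.1 -244.2   64.6] size [31. 36.  6.]
shift -422.5 35.0 2.7 turn -0.256 t 23.625 w 85.5 q7 -0.18
```

play_rows:
  series:
    - [0,-40,3,0,-0.03]
    - [0,-90,7,0,-0.06]
    - [0,-140,11,0,-0.09]
    - [0,-190,16,0,-0.12]
    - [0,-240,20,0,-0.15]
    - [0,-290,24,0,-0.18]
    - [0,-340,28,0,-0.21]
    - [0,-390,32,0,-0.24]
    - [0,-422,34.5,0,-0.256]
    - [0,-422,34.5,0,-0.256]

```text
clock: 24.88
tcp_pos: [467.2, -239.2, 133.5]
tcp_rot: [3.141, 0.002, 1.665]
force: [-0.1, 0.7, -0.2]
width: 85.4
finger_force: 0.0
```

play_rows:
  series:
    - [0,0,0,0,0]
    - [0,0,0,0,0]

```text
clock: 25.12
tcp_pos: [468.0, -233.8, 132.9]
tcp_rot: [-3.141, -0.001, 1.673]
force: [-0.5, -0.9, -0.4]
width: 85.5
finger_force: 0.0
```

```bash
python3 go.py 467.5 -236.5 20 1.671
```

```text
shift -2.7 -0.8 112.9 turn 0.002 t 25.125 w 85.5 q7 0.81
```

play_rows:
  series:
    - [0,-1,0,30,0]
    - [0,-1,0,60,0]
    - [0,-1,0,85,0]
    - [0,-1,0,105,0]
    - [0,-1,0,113,0]
    - [60,-1,0,113,0]
    - [90,-1,0,113,0]
    - [110,-1,0,113,0]
    - [125,-1,0,113,0]
    - [125,-1,0,113,0]

```text
clock: 26.38
tcp_pos: [468.1, -236.6, 20.5]
tcp_rot: [3.141, 0.0, 1.671]
force: [0.3, -0.7, -0.6]
width: 43.5
finger_force: 0.0
```

play_rows:
  series:
    - [135,0,0,0,0]
    - [145,0,0,0,0]
    - [155,0,0,0,0]
    - [160,0,0,0,0]
    - [160,0,0,0,0]

```text
clock: 27.0
tcp_pos: [468.3, -236.6, 20.4]
tcp_rot: [3.141, 0.0, 1.671]
force: [1.0, 0.2, 4.4]
width: 34.6
finger_force: 29.6
```

play_rows:
  series:
    - [170,0,0,-3,0]
    - [170,0,0,-8,0]
    - [170,0,0,-20,0]
    - [170,0,0,-40,0]
    - [170,0,0,-65,0]
    - [170,0,0,-90,0]
    - [170,0,0,-110,0]
    - [170,0,0,-115,0]
    - [170,0,0,-115,0]

```text
clock: 28.12
tcp_pos: [467.8, -236.3, 135.4]
tcp_rot: [3.141, -0.0, 1.671]
force: [-0.3, 0.1, -1.7]
width: 33.9
finger_force: 30.0
```

```bash
python3 go.py 512.5 265.5 135 1.415
```

```text
shift 494.9 94.6 0.4 turn 0.256 t 28.125 w 33.9 q7 0.82
```

play_rows:
  series:
    - [170,20,4,0,0.01]
    - [170,60,11,0,0.03]
    - [170,110,21,0,0.06]
    - [170,160,31,0,0.08]
    - [170,210,40,0,0.11]
    - [170,260,50,0,0.13]
    - [170,310,59,0,0.16]
    - [170,360,69,0,0.19]
    - [170,405,77,0,0.21]
    - [170,445,85,0,0.23]

```text
clock: 29.38
tcp_pos: [507.1, 216.5, 134.1]
tcp_rot: [-3.14, 0.001, 1.441]
force: [1.0, -0.8, -0.7]
width: 34.0
finger_force: 30.0
```

play_rows:
  series:
    - [170,30,5.8,0,0.015]
    - [170,49,11,0,0.026]
    - [170,49,11,0,0.026]
    - [170,49,11,0,0.026]

```text
clock: 29.88
tcp_pos: [524.8, 259.7, 134.8]
tcp_rot: [-3.141, 0.002, 1.413]
force: [0.7, 0.4, -1.6]
width: 34.0
finger_force: 30.0
```

```bash
python3 go.py 512.5 265.5 16 1.415
```

```text
shift 3.8 -13.1 118.8 turn -0.002 t 29.875 w 34.0 q7 -0.28
```

play_rows:
  series:
    - [170,2,-7,0,0]
    - [170,3.5,-13,10,0]
    - [170,3.5,-13,40,0]
    - [170,3.5,-13,70,0]
    - [170,3.5,-13,95,0]
    - [170,3.5,-13,108,0]
    - [170,3.5,-13,114,0]
    - [170,3.5,-13,117,0]
    - [170,3.5,-13,119,0]
    - [170,3.5,-13,119,0]

```text
clock: 31.12
tcp_pos: [513.3, 267.6, 16.6]
tcp_rot: [3.141, -0.001, 1.415]
force: [-0.2, 0.1, -0.8]
width: 34.5
finger_force: 30.0
```

play_rows:
  series:
    - [170,0,0,0.5,0]
    - [170,0,0,1,0]
    - [170,0,0,1,0]

```text
clock: 31.5
tcp_pos: [513.3, 267.5, 15.5]
tcp_rot: [3.141, -0.0, 1.415]
force: [-0.1, -0.1, 1.9]
width: 34.1
finger_force: 30.3
```

play_rows:
  series:
    - [120,0,0,0,0]
    - [60,0,0,0,0]
    - [0,0,0,0,0]
    - [0,0,0,0,0]
    - [0,0,0,0,0]
    - [0,0,0,-25,0]
    - [0,0,0,-60,0]
    - [0,0,0,-95,0]
    - [0,0,0,-120,0]
    - [0,0,0,-120,0]

```text
clock: 32.75
tcp_pos: [514.5, 268.0, 137.0]
tcp_rot: [3.138, -0.003, 1.415]
force: [0.1, 0.2, 0.3]
width: 85.7
finger_force: 0.0
```

```bash
python3 cap.py top; python3 go.py 477.5 -308 135 1.671
```

```text
top orange 0.86 cap mid [488.  108.7  72.3] mean [487.8 108.8  70.3] size [41. 41.  9.]
top cream 0.68 cap mid [497.8 185.3  58.5] mean [497.1 185.3  56.7] size [44. 45.  9.]
top green 0.9 cap mid [ 477.4 -308.8   72.9] mean [ 477.1 -308.4   71.3] size [37. 39.  9.]
top green 0.5 cap mid [498.8 185.4  58.5] mean [497.5 186.   56.6] size [46. 45.  9.]
shift -573.4 55.1 -1.0 turn -0.256 t 33.0 w 85.4 q7 -0.29
```

play_rows:
  series:
    - [0,-40,4,0,-0.03]
    - [0,-95,9,0,-0.06]
    - [0,-150,14,0,-0.09]
    - [0,-205,20,0,-0.12]
    - [0,-260,25,0,-0.15]
    - [0,-315,30,0,-0.18]
    - [0,-370,36,0,-0.21]
    - [0,-425,41,0,-0.24]
    - [0,-475,46,0,-0.256]
    - [0,-510,49,0,-0.256]

```text
clock: 34.25
tcp_pos: [481.1, -246.8, 134.5]
tcp_rot: [-3.14, 0.0, 1.668]
force: [0.3, -0.1, -0.5]
width: 85.4
finger_force: 0.0
```

play_rows:
  series:
    - [0,0,0,0,0]

```text
clock: 34.38
tcp_pos: [481.0, -248.0, 134.7]
tcp_rot: [-3.141, 0.002, 1.664]
force: [0.6, 0.1, -0.4]
width: 85.2
finger_force: 0.0
```

```bash
python3 go.py 477.5 -308.5 135 1.671
```

```text
shift -60.0 -9.1 -0.3 turn -0.007 t 34.375 w 85.2 q7 0.83
```

play_rows:
  series:
    - [0,-30,-4.5,0,0]
    - [0,-52,-8,0,0]
    - [0,-60,-9,0,0]
    - [0,-60,-9,0,0]
    - [0,-60,-9,0,0]

```text
clock: 35.0
tcp_pos: [479.4, -302.8, 134.8]
tcp_rot: [-3.141, -0.002, 1.673]
force: [-0.2, 1.1, 0.1]
width: 85.0
finger_force: 0.0
```

```bash
python3 go.py 477.5 -308.5 23 1.671
```

```text
shift -5.5 -2.5 111.8 turn 0.002 t 35.0 w 85.0 q7 0.92
```

play_rows:
  series:
    - [0,-4.5,-2,20,0]
    - [0,-4.5,-2,50,0]
    - [0,-4.5,-2,80,0]
    - [0,-4.5,-2,102,0]
    - [0,-4.5,-2,112,0]
    - [0,-4.5,-2,112,0]
    - [60,-4.5,-2,112,0]
    - [90,-4.5,-2,112,0]
    - [110,-4.5,-2,112,0]
    - [110,-4.5,-2,112,0]

```text
clock: 36.25
tcp_pos: [477.9, -309.4, 23.5]
tcp_rot: [3.141, 0.0, 1.671]
force: [-0.4, 0.5, 0.3]
width: 48.5
finger_force: 0.0
```

play_rows:
  series:
    - [120,0,0,0,0]
    - [130,0,0,0,0]
    - [140,0,0,0,0]
    - [150,0,0,0,0]
    - [150,0,0,0,0]

```text
clock: 36.88
tcp_pos: [478.1, -309.5, 23.5]
tcp_rot: [3.141, 0.0, 1.671]
force: [-0.5, 0.9, 4.5]
width: 38.1
finger_force: 29.8
```

play_rows:
  series:
    - [165,0,0,-3,0]
    - [165,0,0,-8,0]
    - [165,0,0,-20,0]
    - [165,0,0,-40,0]
    - [165,0,0,-65,0]
    - [165,0,0,-90,0]
    - [165,0,0,-110,0]
    - [165,0,0,-115,0]
    - [165,0,0,-115,0]

```text
clock: 38.0
tcp_pos: [477.6, -309.2, 138.4]
tcp_rot: [3.141, 0.0, 1.671]
force: [-0.3, 0.0, -2.0]
width: 38.3
finger_force: 30.3
```

```bash
python3 go.py 524.5 344.5 139 1.415
```

```text
shift 645.7 112.0 -0.6 turn 0.256 t 38.0 w 38.3 q7 0.93
```

play_rows:
  series:
    - [165,20,4,0,0.01]
    - [165,60,10,0,0.03]
    - [165,110,19,0,0.06]
    - [165,160,28,0,0.08]
    - [165,210,36,0,0.11]
    - [165,260,45,0,0.13]
    - [165,310,54,0,0.16]
    - [165,360,62,0,0.19]
    - [165,405,70,0,0.22]
    - [165,450,78,0,0.256]

```text
clock: 39.25
tcp_pos: [509.6, 147.6, 137.3]
tcp_rot: [-3.14, 0.001, 1.414]
force: [0.1, 0.1, -0.8]
width: 38.0
finger_force: 30.3
```

```bash
python3 go.py 524.5 344.5 139 1.415
```

```text
shift 196.8 -16.0 -1.7 turn -0.001 t 39.25 w 38.0 q7 -0.1
```

play_rows:
  series:
    - [165,40,-3,0,0]
    - [165,85,-7,0,0]
    - [165,130,-11,0,0]
    - [165,168,-14,0,0]
    - [165,190,-16,0,0]
    - [165,194,-16,0,0]
    - [165,194,-16,0,0]
    - [165,194,-16,0,0]
    - [165,194,-16,0,0]

```text
clock: 40.38
tcp_pos: [524.9, 338.8, 138.4]
tcp_rot: [-3.142, 0.0, 1.413]
force: [-0.3, -0.1, -1.6]
width: 38.5
finger_force: 30.3
```

```bash
python3 go.py 524.5 344.5 19 1.415
```

```text
shift 5.6 -1.3 119.4 turn -0.002 t 40.375 w 38.5 q7 -0.38
```

play_rows:
  series:
    - [165,5,-1,10,0]
    - [165,5,-1,35,0]
    - [165,5,-1,65,0]
    - [165,5,-1,92,0]
    - [165,5,-1,106,0]
    - [165,5,-1,113,0]
    - [165,5,-1,117,0]
    - [165,5,-1,119,0]
    - [165,5,-1,120,0]
    - [165,5,-1,120,0]

```text
clock: 41.62
tcp_pos: [524.8, 345.6, 18.6]
tcp_rot: [3.141, -0.001, 1.415]
force: [0.3, -0.6, -0.6]
width: 38.5
finger_force: 30.4
```

play_rows:
  series:
    - [165,0,0,0.5,0]
    - [165,0,0,1,0]
    - [165,0,0,1,0]

```text
clock: 42.0
tcp_pos: [525.0, 345.8, 18.4]
tcp_rot: [3.141, -0.001, 1.415]
force: [-1.6, -1.0, 6.7]
width: 38.6
finger_force: 31.1
```

Contact made. Release, lift and back off so I can see the rack.

play_rows:
  series:
    - [120,0,0,0,0]
    - [60,0,0,0,0]
    - [0,0,0,0,0]
    - [0,0,0,0,0]
    - [0,0,0,0,0]
    - [0,0,0,-25,0]
    - [0,0,0,-60,0]
    - [0,0,0,-95,0]
    - [0,0,0,-130,0]
    - [0,0,0,-150,0]

```text
clock: 43.25
tcp_pos: [525.2, 345.7, 169.0]
tcp_rot: [3.14, -0.002, 1.415]
force: [0.2, -0.1, -1.3]
width: 85.0
finger_force: 0.0
```

play_rows:
  series:
    - [0,40,0,0,0]
    - [0,90,0,0,0]
    - [0,140,0,0,0]
    - [0,180,0,0,0]
    - [0,180,0,0,0]
    - [0,180,0,0,0]

```text
clock: 44.0
tcp_pos: [552.2, 521.9, 166.3]
tcp_rot: [-3.141, 0.002, 1.414]
force: [-0.4, -1.2, -0.2]
width: 85.1
finger_force: 0.0
```

```bash
python3 cap.py top
python3 - <<'E'
from h import *
a,_=optics.camera("top"); b,_=optics.camera("side")
f=lambda i,w:cv2.resize(i,(w,280),interpolation=cv2.INTER_CUBIC)
cv2.imwrite("pics/end.png",np.vstack([f(a[170:270,130:390],728),f(b[190:290,250:510],728)]))
E
```

```text
top orange 0.75 cap mid [487.4 108.9  71.9] mean [487.7 109.   70.1] size [38. 40.  9.]
top cream 0.91 cap mid [497.6 185.3  57.7] mean [497.1 184.9  56.7] size [44. 45.  7.]
top blue 0.67 cap mid [512.  265.9  64.3] mean [511.3 265.8  62.6] size [33. 33.  9.]
top green 0.88 cap mid [523.7 344.4  68.2] mean [523.5 344.   67.1] size [37. 39.  8.]
```

View pics/end.png

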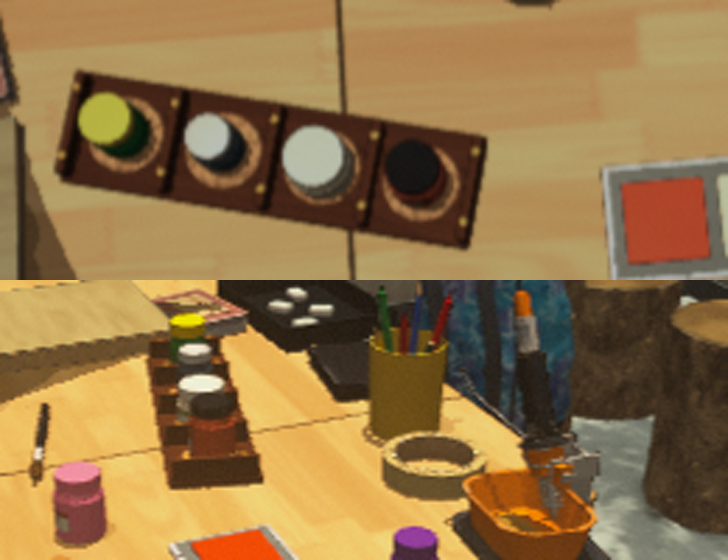

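All four jars stand upright on their corks. From left to right they are green (105,120), blue (212,140), cream (315,158) and orange (412,168). Their measured centres are within 4 mm of the bay middles. Handing in.

```bash
python3 -c "
from workcell import workorder
print(workorder.sign_off())"
```

```text
the job is handed in; nothing more can be done
None
```

The job is handed in: green, blue, cream and orange stand upright left to right in the rack bays, each measured within about 4 mm of its bay's middle; the first grasp at the cream jar closed on nothing, but it was not disturbed and the second try worked.

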